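# Refill the breakfast-bar canister dispenser in order

### The arm

A 6-joint arm with a two-finger parallel gripper is mounted at the origin on the work surface. World frame = base frame: x ahead of the robot, y to its left, z up, the work surface at z = 0. Lengths are in m, angles in rad, forces in N, time in s.
With the tool pointing down it reaches from about 0.275 to 0.75 m from the base axis. Payload 10.2 kg.
Tool frame: the origin (TCP) lies on the centre line of the jaws, within the pads' length; the fingertips stand finger_overhang ahead of it and the grasp point (between the pads) lies 3 mm ahead of it (finger_overhang is the distance from the TCP to the fingertips, in m); z points along the fingers, y is the line along which they close (so a half turn about z gives the same grasp; the last joint's range is limited). The gripper opens to 85 mm and grips with 20 to 120 N. Pads are 22 mm wide; open, the fingers measure 114 mm over their backs; the gripper's body (76 mm by 85 mm) begins 54 mm behind the grasp point. The pads swing forward as they close: fully open they stand 13 mm farther back than shut.
Start: joints at [-1.429, 0.313, 1.498, -0, 1.331, -0.223], TCP at [0.187, -0.49, 0.253] pointing down, gripper open.
Joint ranges: [-2.94, 2.94], [-0.97, 2.17], [0.19, 2.56], [-1.23, 4.37], [0.02, 3.11], [-2.88, 2.88]. Speed limits (rad/s): [2.39, 2.39, 3.01, 3.14, 3.14, 3.14].

### API

Orientations are given as a 3x3 rotation matrix whose columns are the frame's x, y, z axes.
In Python, from workcell import * gives the robot as it stands. Calls block until the motion is done:
- movep(position, orientation): joint-space move of the TCP to a pose.
- movel(position, frame=None, velocity=0.15, contact_N=None): straight line of the TCP; frame=None keeps the orientation; velocity is the mean speed in m/s. With contact_N (N) it stops when the force on the tool has changed by that much, and returns True; else False.
- set_joints(angles): joint-space move.
- set_gripper(opening, grasp_force=None): opening from 0.0 (shut) to 1.0 (fully open); grasp_force is the grip in N (None keeps the last); returns when the fingers have stopped.
- hold(seconds).
- solve_ik(position, orientation): joint angles nearest the present ones, or None.
- sense(): the state.
- grab_frame(name): name is "scene" or "top" or "wrist"; returns the picture (480x640x3 uint8, blue, green, red); there is no depth.
- camera_model(name): a dict with "camera_matrix" (3x3 intrinsics, pixels), "R" (3x3) and "t" (3): a world point X has camera coordinates R X + t. Camera axes: x right, y down, z forward; pixel columns grow to the right and rows downward; lengths in m; the calibration is good to about 2 mm. The wrist camera is an equidistant fisheye: a pixel r from the principal point sees the ray r / f radians off the axis. A picture is of the moment at which its call begins: read the wrist's pose just before it. camera_model takes no time and is no camera call; for the wrist camera it gives the pose at the moment of the call.
A pose or a line that the arm cannot do raises IKError and nothing moves.
- hand_in(): hands the job in; it is judged then, once.
Trained networks look in the newest picture that a camera, given by its name, has taken for a name from the list of things; names that differ only in an ending like _2 or _b are one class to them, and where a whole thing is asked for, a point or a joint stands for the part that bears it (a point fixed in the world has none). Each returns a list of dicts, best first, with "p" (0 to 1); they miss things now and then, are a little off and sometimes report something else, mostly with a low value. They report only what shows in the picture. A call takes as long as a camera call.
- recognise(camera, label): "centre" ([x, y, z] in m, in the coordinates of the camera as it stood for that picture, good to about 4 mm: the middle of the surface that is visible of it).
- trace(camera, label): "pixels" (480x640 bool, what is visible of it).
- pinpoint(camera, label): "centre" ([x, y, z] in m, in the coordinates of the camera as it stood for that picture, good to about 4 mm: a listed point, or the origin of a listed thing).
The state is a dict: "clock": time; "qpos": joint angles; "qvel": joint speeds; "joint_efforts": joint torques, N m; "tcp_pos": TCP position; "orientation": TCP orientation; "wrist_force": force on the tool from outside, world axes, zero at the start; "ft_torque": the same for the moment, N m; "opening": opening from 0.0 (shut) to 1.0 (fully open); "finger_force": force on a finger pad.
Only numpy, scipy, OpenCV 4.12 (cv2) and the standard library are available. Lean on these libraries where they do the work, as an engineer would, in place of code of your own. Each camera call takes 0.05 s, during which the arm holds its last target. There are 200 camera calls.

### The job

Refill the gravity-feed dispenser on the breakfast bar so that guests get oats first and corn flakes second: take the canister with the white band (oats) from the tray and lay it crosswise in the upper, open end of the sloping channel so that it rolls down to the red stop, then load the canister with the orange band (corn flakes) the same way so that it comes to rest behind the first. Leave the canister with the dark brown band in the tray.

Things in the scene. Friction and masses are not known exactly. Their poses are not given: they have to be found in the camera images.
- oats_mid (a point): Centre of the oats canister: a closed cardboard cylinder with steel ends and a WHITE band round its middle, 50 mm in diameter, 76 mm long, about 0.1 kg, lying on its side. Its own y axis is the cylinder's axis (either end may lead; the ends are alike). It lies in the wooden tray, its axis 40 mm above the table.
- flakes_mid (a point): Centre of the corn-flakes canister: same shape and size, ORANGE band. Its own y axis is the cylinder's axis.
- cocoa_mid (a point): Centre of the cocoa canister: same shape and size, DARK BROWN band; it stays in the tray. The three lie end to end in random order in a fixed light-wood tray (base 70 x 310 mm, 8 mm thick), 100 mm from centre to centre. Both long sides of each are free for fingers: the tray's groove reaches only 22 mm to either side of the axis.
- magazine_load (a point): Loading point of the fixed dispenser, on its channel's floor midway between the walls. x level, pointing down the channel to the red stop; y across it (canisters lie with their axis along y); z up. Floor slopes down 14 degrees to +x, 92 mm wide inside, upper end open 68 mm behind this point. Slippery walls 36 mm high, here with outward-flared guides above, to 63 mm above the floor.
- magazine_stop (a point): Foot of the red stop (28 mm high) at the channel's low end, mid-width, 194 mm ahead of the loading point; axes alike. A wire guard 61 mm above the floor covers the last 125 mm; canisters laid in at the loading point roll on under it by themselves. Centres come to rest 176 mm (first, 18 mm lower) and 127 mm (second, 6 mm lower) ahead of the loading point.

How it is judged:
By the outcome, as a careful person would: the job done as asked, in the order asked, and still so for the second after the job is handed in, with the robot touching nothing.
It also fails if it takes over 56 s, if anything falls off the work surface, if the arm or the gripper's body presses on something with over 40 N, if the wrist force passes 120 N, or if a joint passes its speed limit or range.

## Working session

There is one attempt and no reset: what is moved stays moved. The work goes in short steps, each a Python script; the robot and the scene stay as the last script left them, time stands still between calls to the robot, and variables do not carry over. Pictures are saved under pics/ and viewed, at most 10 in all, crops included, and the job is handed in when it is done.

```bash
mkdir -p pics; ls
cat > h.py <<'E'
from workcell import *
import numpy as np, cv2
def world(cam,c,m=None):
    m=m or camera_model(cam); return np.array(m["R"]).T@(np.array(c)-np.array(m["t"]))
E
python3 - <<'E'
from h import *
s=sense(); print(s["clock"],{k:v for k,v in s.items() if k in("opening","tcp_pos")})
try: print("overhang",finger_overhang)
except Exception as e: print(e)
for c in("scene","top"):
    im=grab_frame(c); cv2.imwrite(f"pics/{c}0.png",im)
    for n in("oats_mid","flakes_mid","cocoa_mid","magazine_load","magazine_stop"):
        print(c,n,[(round(d["p"],2),world(c,d["centre"]).round(4).tolist()) for d in pinpoint(c,n)[:3]])
print(sense()["clock"])
E
```

```text
pics
0.0 {'tcp_pos': array([ 0.18725244, -0.49022953,  0.25272359]), 'opening': 0.9991504915117669}
overhang 0.022
scene oats_mid [(0.84, [0.4966, -0.2733, 0.0376])]
scene flakes_mid [(0.88, [0.5005, -0.1775, 0.0375])]
scene cocoa_mid [(0.69, [0.5072, -0.0686, 0.0409])]
scene magazine_load [(0.97, [0.5064, 0.1972, 0.0855])]
scene magazine_stop [(0.8, [0.697, 0.2113, 0.0348])]
top oats_mid [(0.96, [0.5017, -0.2778, 0.0358])]
top flakes_mid [(0.82, [0.5024, -0.1764, 0.0429])]
top cocoa_mid [(0.75, [0.5038, -0.07, 0.0435])]
top magazine_load [(0.63, [0.5034, 0.1984, 0.0869])]
top magazine_stop [(0.84, [0.7018, 0.2095, 0.0358])]
0.6
```

View pics/top0.png

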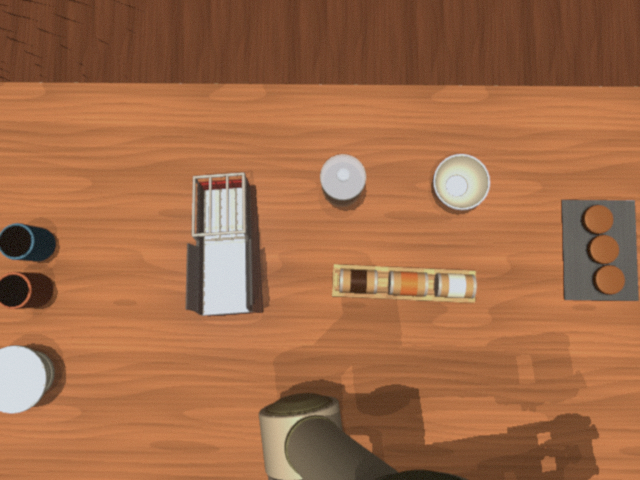

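View pics/scene0.png

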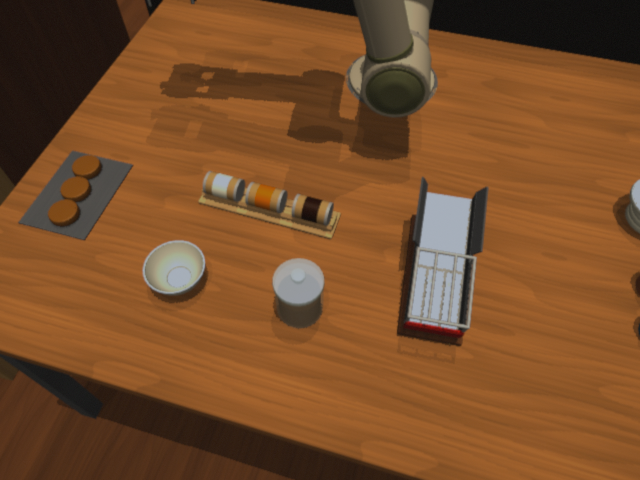

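Top view: brown, orange and white bands at (357,280), (408,283) and (457,286). The dispenser has its open end at (228,313) and its stop at (220,180). This agrees with the networks, so I'll refine by averaging and masks.

Run:
```python
from h import *
A={}
for k in range(4):
  for c in("scene","top"):
    grab_frame(c)
    for n in("magazine_load","magazine_stop"):
        for d in pinpoint(c,n)[:1]: A.setdefault((n,c),[]).append(world(c,d["centre"]))
for k,v in A.items(): print(k,np.mean(v,0).round(4),np.std(v,0).round(4))
m=camera_model("top"); K=np.array(m["camera_matrix"]);R=np.array(m["R"]);C=-R.T@np.array(m["t"]); print("cam",C)
def plane(u,v,z):
    d=R.T@np.linalg.inv(K)@[u,v,1]; return C+d*(z-C[2])/d[2]
for n in("oats_mid","flakes_mid","cocoa_mid"):
    for d in trace("top",n)[:1]:
        r=cv2.minAreaRect(np.argwhere(d["pixels"])[:,::-1].astype(np.float32)); print(n,r,plane(*r[0],.045).round(4))
im=grab_frame("top"); cv2.imwrite("pics/crop.png",cv2.resize(im[165:325,165:275],None,fx=3.7,fy=3.7,interpolation=cv2.INTER_CUBIC))
for u,v in((228,313),(220,180)): print(plane(u,v,.1).round(4))
print(sense()["clock"])
```

```text
('magazine_load', 'scene') [0.5099 0.1966 0.0846] [0.0014 0.0017 0.0009]
('magazine_stop', 'scene') [0.6977 0.212  0.0331] [0.0006 0.001  0.0003]
('magazine_load', 'top') [0.5065 0.1987 0.0853] [0.0014 0.0009 0.0016]
('magazine_stop', 'top') [0.7015 0.212  0.0369] [0.0012 0.0006 0.0018]
cam [ 0.49939734 -0.01346574  1.09733107]
oats_mid ((454.5, 285.0), (24.0, 41.0), 90.0) [ 0.4992 -0.2736  0.045 ]
flakes_mid ((407.5, 283.0), (24.0, 39.0), 90.0) [ 0.5023 -0.1755  0.045 ]
[0.4394 0.188  0.1   ]
[0.7059 0.211  0.1   ]
2.0
```

View pics/crop.png

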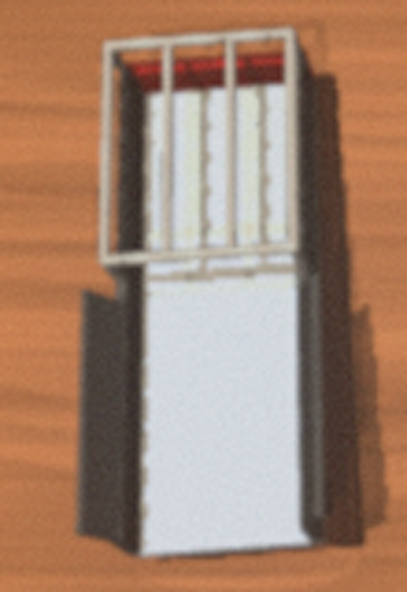

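Crop: the floor's back edge runs from about px (203,315) to (249,313), which fits load ≈ (0.506, 0.197) and yaw ≈ 3.7°. Next I'll go above the oats and check with the wrist camera.

```bash
cat >> h.py <<'E'
def down(yaw,pitch=0,s=1):
    # tool y along (yawed) x, pitched down by pitch; z down along floor normal
    f=np.array([np.cos(yaw)*np.cos(pitch),np.sin(yaw)*np.cos(pitch),-np.sin(pitch)])
    lat=np.array([-np.sin(yaw),np.cos(yaw),0])
    z=-np.cross(f,lat); y=s*f
    return np.c_[np.cross(y,z),y,z]
TY=np.radians(-2); MY=np.radians(3.7); P=np.radians(14)
LOAD=np.array([.5065,.1975,.085])
# -> canister centre at d along floor, h tool lift along normal
def magpt(d,h):
    M=down(MY,P); return LOAD+d*M[:,1]-h*M[:,2]
E
python3 - <<'E'
from h import *
for s in(1,-1):
    for a,b in(([.4995,-.276,.2],down(TY,0,s)),([.4995,-.276,.046],down(TY,0,s)),(magpt(-.008,.15),down(MY,P,s)),(magpt(-.008,.031),down(MY,P,s))):
        q=solve_ik(a,b); print(s,None if q is None else np.round(q,2))
q=sense()["qpos"];
best=min((1,-1),key=lambda s:abs(solve_ik([.4995,-.276,.2],down(TY,0,s))[5]-q[5])); print(best)
movep([.4995,-.276,.18],down(TY,0,best))
im=grab_frame("wrist"); cv2.imwrite("pics/w1.png",im)
for n in("oats_mid","flakes_mid","cocoa_mid"):
    print(n,[(round(d["p"],2),world("wrist",d["centre"]).round(4).tolist()) for d in pinpoint("wrist",n)[:2]])
print(sense()["clock"])
E
```

```text
1 [-0.71  0.46  1.43 -0.    1.25 -0.68]
1 [-0.71  0.65  1.57 -0.    0.92 -0.68]
1 [0.14 0.56 1.21 0.02 1.62 0.08]
1 [0.15 0.61 1.44 0.02 1.34 0.08]
-1 [-0.71  0.46  1.43 -0.    1.25  2.47]
-1 [-0.71  0.65  1.57 -0.    0.92  2.47]
-1 None
-1 None
1
oats_mid [(0.8, [0.5011, -0.2738, 0.04])]
flakes_mid [(0.72, [0.502, -0.1778, 0.0371])]
cocoa_mid []
3.6333
```

View pics/w1.png

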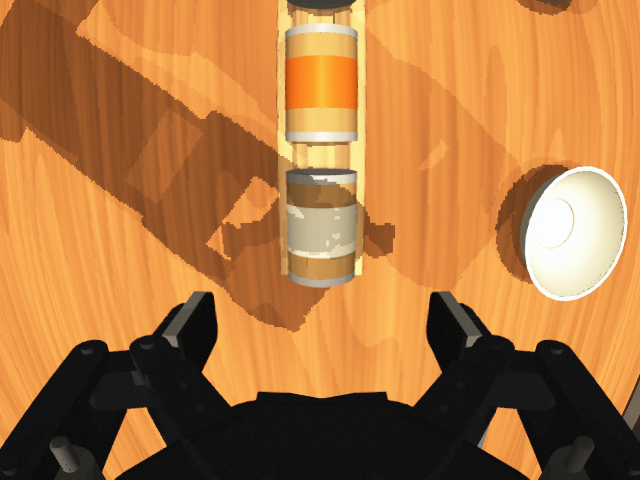

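The canisters are aligned with the jaws and centred at column 321, and the white band sits at (321,230). I'll grasp it.

Run:
```python
from h import *
X,Y=.5005,-.275
movel([X,Y,.045],velocity=.15)
set_gripper(0.0,40); s=sense(); print(s["opening"],s["finger_force"],s["tcp_pos"])
movel([X,Y,.2],velocity=.2)
movep(magpt(-.05,.16),down(MY,P)); 
cv2.imwrite("pics/w2.png",grab_frame("wrist"))
for n in("magazine_load","magazine_stop","oats_mid"):
    print(n,[(round(d["p"],2),world("wrist",d["centre"]).round(4).tolist()) for d in pinpoint("wrist",n)[:2]])
s=sense();print(s["opening"],s["finger_force"],s["clock"],s["tcp_pos"])
```

```text
0.5735499907760849 40.509626269340515 [ 0.49904282 -0.27502263  0.04573628]
magazine_load [(0.55, [0.5071, 0.2026, 0.0821])]
magazine_stop [(0.64, [0.7053, 0.2173, 0.0344])]
oats_mid [(0.82, [0.4979, 0.1968, 0.247])]
0.5689722532336119 41.38918340206146 7.975 [0.49694805 0.19625627 0.25226337]
```

View pics/w2.png

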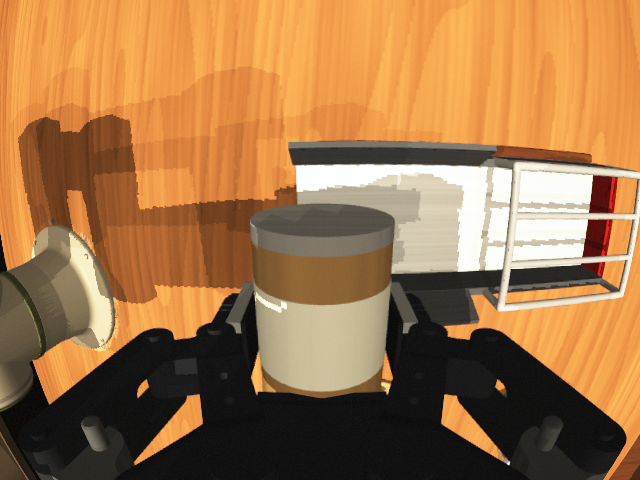

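Run:
```python
from h import *
m=camera_model("wrist");K=np.array(m["camera_matrix"]);R=np.array(m["R"]);C=-R.T@np.array(m["t"]);print(C)
M=down(MY,P)
for u,v in((305,166),(480,166),(400,275),(495,269)):
    p=np.array([(u-K[0,2])/K[0,0],(v-K[1,2])/K[1,1]]);r=np.hypot(*p)
    d=R.T@np.r_[np.sin(r)*p/r,np.cos(r)]
    t=((LOAD-C)@M[:,2])/(d@M[:,2]); X=C+t*d; print(u,v,X.round(4),((X-LOAD)@M).round(4))
```

```text
[0.52120346 0.26659365 0.36793249]
305 166 [0.4436 0.2361 0.1   ] [ 0.0426 -0.0622 -0.    ]
480 166 [0.5777 0.2479 0.0665] [0.0457 0.0766 0.    ]
400 275 [0.5236 0.153  0.0815] [-0.0455  0.0146  0.    ]
495 269 [0.6071 0.1617 0.0605] [-0.0423  0.1011 -0.    ]
```

Edges found in the wrist view put the channel centre within 1 mm of my estimate, with yaw nearer 4.6°. I'll place it now.

```bash
sed -i 's/radians(3.7)/radians(4.6)/' h.py
cat >> h.py <<'E'
def place():
    M=down(MY,P)
    movel(magpt(-.008,.11),M,velocity=.2)
    c=movel(magpt(-.008,.030),M,velocity=.06,contact_N=5)
    s=sense(); print("contact",c,((s["tcp_pos"]-LOAD)@M).round(4),s["wrist_force"].round(1),s["opening"])
    if c: movel(s["tcp_pos"]-.001*M[:,2],velocity=.05)
    set_gripper(1.0); movel(magpt(-.008,.07),velocity=.08); movel(magpt(-.008,.15),velocity=.2)
    cv2.imwrite(f"pics/p{int(s['clock'])}.png",grab_frame("wrist")); print(s['clock'],sense()["clock"],sense()["wrist_force"])
E
python3 -c "
from h import *
place()
print([(d['p'],world('wrist',d['centre'])) for d in pinpoint('wrist','oats_mid')])"; ls pics
```

```text
contact False [ 0.     -0.0079 -0.0304] [ 0.9  0.3 -0.7] 0.5738460723501173
9.9333 11.6417 [-0.55798249  0.51069229  0.07465245]
[(0.72, array([0.68104628, 0.21343025, 0.06457606]))]
crop.png
p9.png
scene0.png
top0.png
w1.png
w2.png
```

View pics/p9.png

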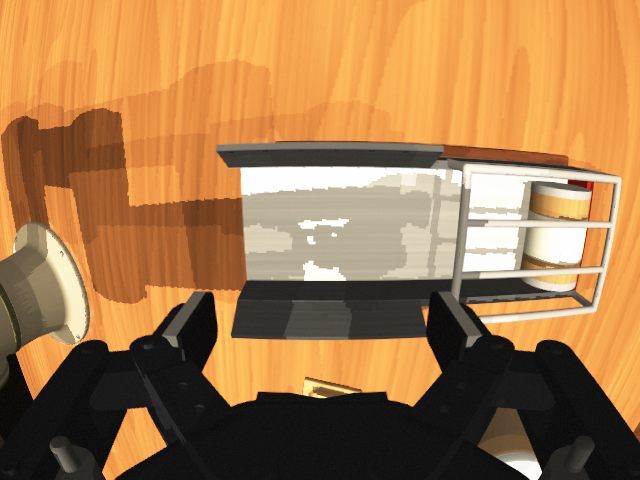

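Run:
```python
from h import *
X,Y=.502,-.1765
movep([X,Y,.18],down(TY))
cv2.imwrite("pics/w3.png",grab_frame("wrist"))
for d in pinpoint("wrist","flakes_mid")[:2]: print(d["p"],world("wrist",d["centre"]))
print(sense()["clock"])
```

```text
0.62 [ 0.50131024 -0.17684513  0.03817093]
13.2083
```

View pics/w3.png

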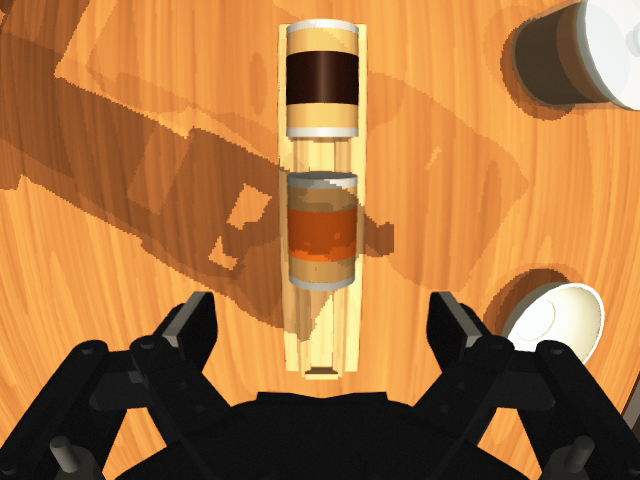

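The oats rest against the red stop at (558,235). The orange canister is centred at (322,232) and the brown one is untouched. I'll load the orange one.

Run:
```python
from h import *
X,Y=.501,-.177
movel([X,Y,.045],velocity=.15)
set_gripper(0.0,40); s=sense(); print(s["opening"],s["finger_force"],s["tcp_pos"])
movel([X,Y,.2],velocity=.2)
movep(magpt(-.05,.16),down(MY,P))
place()
for n in("oats_mid","flakes_mid"): print(n,[(d['p'],world('wrist',d['centre'])) for d in pinpoint('wrist',n)])
hold(.5); cv2.imwrite("pics/f.png",grab_frame("wrist"))
```

```text
0.5711073393297453 41.816352009773254 [ 0.50230751 -0.17741704  0.04612833]
contact False [ 0.     -0.0079 -0.0304] [-0.3 -0.4 -1.2] 0.569042414584634
18.975 20.6833 [ 0.4372087   0.30076305 -0.11930371]
oats_mid [(0.86, array([0.68122742, 0.21389829, 0.06503196]))]
flakes_mid [(0.83, array([0.63375212, 0.20823055, 0.0743874 ]))]
```

View pics/f.png

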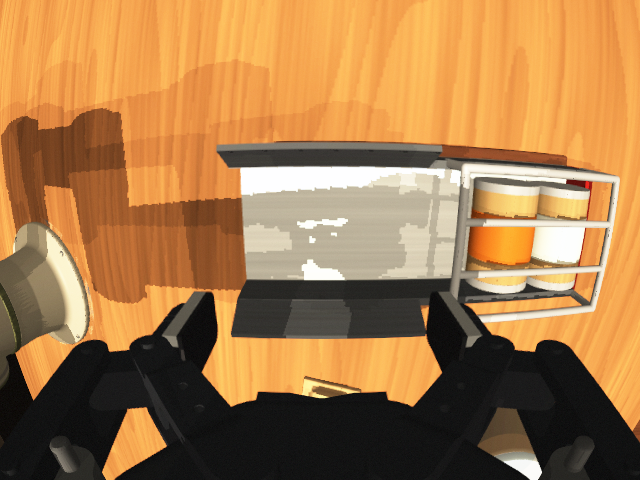

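The white band is against the stop at (558,235), and the orange band sits right behind it at (502,235). Both positions match the rest positions given.

```bash
python3 -c "
from h import *
print(hand_in())"
```

```text
the job is handed in; nothing more can be done
None
```

The job is handed in: the oats rest against the red stop, the corn flakes sit directly behind them, and the cocoa stayed in the tray, at about 21 s of the 56 s allowed.

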